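Fill and fasten the sugar bowl

TASK

Press the catch of the sugar bowl over so that it snaps open, swing the lid right back so that it stays up, and put every whole sugar lump lying on the worktop into the bowl, leaving the broken half lumps out. Then close the lid and press the catch over so that it snaps shut and holds the lid down; do not disturb the other things on the worktop.

Things in the scene. Friction and masses are not known exactly. Their poses are not given: they have to be found in the camera images.
- sugar_bowl: white porcelain sugar bowl, does not shift: round, 120 mm across outside, 5 mm wall, rim 85 mm above the worktop, inner floor at 5 mm, steel collar. Origin: centre of its underside; z up; its -x axis points to the side with the catch, +x to the lid's hinge. Under the catch a steel bracket sticks out 24 mm from the wall, 26 mm wide, top at 82 mm (two thin cheeks beside the pivot to 100 mm).
- lid (a joint): angle of the bowl's lid in rad: 0 shut on the rim, 1.75 its stop, 10 degrees past vertical, where it stays by its weight. Let go short of upright (about 1.55) it sinks shut in 1 to 3 s (soft-close hinge); past upright it falls open to the stop. It turns about the bowl's y axis, the catch side rising. Porcelain disc 122 mm across, 6 mm thick, 180 g.
- lid_hinge (a point): middle of the lid's hinge axis (66 mm from the bowl's centre towards the bowl's +x, 88.5 mm above the worktop); the lid lies from it towards the bowl's -x; the bar handle is 105 mm along the lid from it and 22 mm above it
- lid_bar (a point): middle of the lid's bar handle: steel bar 12 mm thick, 30 mm long, parallel to the hinge axis, 19 mm above the lid's upper face, 105 mm out from the hinge, on one middle post 12 mm wide; 110.5 mm above the worktop when shut. Gripped by its two flat ends (fingers closing along the bowl's y) it can turn between the fingers, so the tool may stay upright along the arc. Frame turns with the lid.
- catch (a joint): angle of the seesaw catch in rad: 0 snapped shut (hook arm over the lid's edge, holding it down), 1.05 snapped open (hook arm tipped up, clear of the lid). A spring drives it from its centre (0.525) to the nearer end; 3 to 6 N pressed on the end that stands up takes it over. It turns about a line parallel to the bowl's y axis. Shut it only on a lid that is down.
- catch_pivot (a point): pivot of the seesaw catch, 79 mm from the bowl's centre towards the bowl's -x, 94.5 mm above the worktop. This frame turns with the catch.
- catch_thumb (a point): on the upper face of the catch's thumb plate, 28 mm out from the pivot on the side away from the lid. The plate is 36 mm long, 26 mm wide, 4 mm thick; it slopes 30 degrees up and outward when the catch is shut and 30 degrees down when it is open. Pressing it down opens the catch.
- catch_hook (a point): on the upper face of the catch's hook arm, 20 mm from the pivot on the lid's side. The arm is 25 mm long, 20 mm wide, 5 mm thick; it lies level over the lid's edge when shut and stands up at 60 degrees when open. Pressing it down shuts the catch.
- lump1_mid (a point): centre of a whole sugar lump, off-white, 34 x 22 x 18 mm along its own x, y, z, 15 to 21 g, lying on the worktop at the start; None if this lump is absent (4 to 6 are there)
- lump2_mid (a point): centre of a whole sugar lump, off-white, 34 x 22 x 18 mm along its own x, y, z, 15 to 21 g, lying on the worktop at the start; None if this lump is absent (4 to 6 are there)
- lump3_mid (a point): centre of a whole sugar lump, off-white, 34 x 22 x 18 mm along its own x, y, z, 15 to 21 g, lying on the worktop at the start; None if this lump is absent (4 to 6 are there)
- lump4_mid (a point): centre of a whole sugar lump, off-white, 34 x 22 x 18 mm along its own x, y, z, 15 to 21 g, lying on the worktop at the start; None if this lump is absent (4 to 6 are there)
- lump5_mid (a point): centre of a whole sugar lump, off-white, 34 x 22 x 18 mm along its own x, y, z, 15 to 21 g, lying on the worktop at the start; None if this lump is absent (4 to 6 are there)
- lump6_mid (a point): centre of a whole sugar lump, off-white, 34 x 22 x 18 mm along its own x, y, z, 15 to 21 g, lying on the worktop at the start; None if this lump is absent (4 to 6 are there)
- half1_mid (a point): centre of a broken half lump of the same sugar, 15 x 22 x 18 mm along its own x, y, z, 10 g
- half2_mid (a point): centre of a broken half lump of the same sugar, 15 x 22 x 18 mm along its own x, y, z, 10 g
- half3_mid (a point): centre of a broken half lump of the same sugar, 15 x 22 x 18 mm along its own x, y, z, 10 g
- bag_clip: bystander: red plastic bag clip lying flat, 70 x 20 x 14 mm, long along its x; origin at its underside
- tin_a: bystander: small round aluminium tin with a clear window in its lid, 48 mm across, 28 mm high; origin at its underside
- tin_b: bystander: a second small round tin, 48 mm across, 28 mm high; origin at its underside
- tin_c: bystander: larger round tin, 66 mm across, 45 mm high; origin at its underside
- glass_holder: bystander: copper-coloured steel tea glass holder, an open cup 62 mm across and 52 mm high with a wire handle reaching 55 mm out from its axis on its +y side; origin at its underside
- tea_glass: bystander: clear tea glass, 54 mm across, 85 mm high; origin at its underside
- teaspoon: bystander: steel teaspoon, 140 mm long, lying along its x, origin near its middle; origin at its underside
Mind the look-alikes: they are no part of the job. Leave any turquoise look-alike of the part that bears lump5_mid alone.

How it is judged:
By the outcome, as a careful person would: the job done as asked, in the order asked, and still so for the second after the job is handed in, with the robot touching nothing.
Of lump1, lump2, lump3, lump4, lump5, lump6 only 4 to 6 are there at a start; the rules pass over those that are not, and their reading is None.
At some moment in a run one of lump1, lump2, lump3, lump4, lump5, lump6 may be knocked a few centimetres aside while the robot is not near it.
Once in a run the grip may slacken for a moment while it holds something.
It also fails if it takes over 210 s, if anything falls off the work surface, if the arm or the gripper's body presses on something with over 40 N, if the wrist force passes 120 N, or if a joint passes its speed limit or range.

ROBOT

A 6-joint arm with a two-finger parallel gripper is mounted at the origin on the work surface. World frame = base frame: x ahead of the robot, y to its left, z up, the work surface at z = 0. Lengths are in mm, angles in degrees, forces in N, time in s.
With the tool pointing down it reaches from about 375 to 975 mm from the base axis. Payload 3.8 kg.
Tool frame: the origin (TCP) lies at the very end of the fingers, on their centre line; the grasp point (between the pads) lies 19 mm behind it; y points along the fingers, z is the direction in which the jaws open and shut, and the axes are right-handed (so a half turn about y gives the same grasp; the last joint's range is limited). The gripper opens to 88 mm and grips with 3 to 60 N. Pads are 18 mm wide; open, the fingers measure 123 mm over their backs; the gripper's body (75 mm by 187 mm) begins 45 mm behind the grasp point.
Start: joints at [69.104, 15.12, 91.902, -0, 72.978, -2.114], TCP at [217.321, 639.054, 238.706] pointing down, gripper open.
Joint ranges: [-150.88, 150.88], [-54.13, 125.18], [17.81, 147.31], [-75.09, 255.09], [0, 152.58], [-146.25, 146.25]. Speed limits (degrees/s): [147.25, 147.25, 180, 180, 180, 180].

INTERFACE

Orientations are given as a 3x3 rotation matrix whose columns are the frame's x, y, z axes.
In Python, from cell import ctrl gives the robot as it stands. The module is installed in compiled form; this text tells all that it offers.
- The arm moves only by the tool apply_moves, never from a script. Its argument "moves" is text: rows parted by semicolons, each of 5 numbers parted by spaces: the closure, from 0 (fully open) to 1 (shut), then the shift along the tool's x, y, z in mm, then the turn about the tool's y in degrees. In form: claw x y z turn; .... A call has 1 to 20 rows; each row shifts and turns the pose as measured when the row begins, along the tool's axes as they then stand; what a row does not reach is not made up. A row lasts 1/8 s, in which the tool goes at most 62.5 mm and 10.7 degrees, less where a joint would pass 70% of its speed; a pose out of reach is approached as far as the arm can. A call is refused whole if a number of a shift passes 62.5 or a number of a turn 10.7, either way. A call with a gripper value outside its range is refused whole. The fingers move at their own pace and stop on an object; "grip_force" is the grip in N (left out, the last holds). Time passes only in rows, so rows that do not move let the fingers close. It gives the time, the measured TCP pose, the force and the opening at its end, in the units of the state.
- ctrl.get_obs(): the state, without advancing time (a new reading comes with each control period).
- ctrl.capture(name): name is "scene" or "top" or "wrist"; returns a dict with "pixels" (400x640x3 uint8, blue, green, red), "range_z" (400x640 float32, mm along the optical axis (not along the pixel's ray), 0 where there is no reading), "vertical_fov" (degrees; the focal length in pixels is half the picture's height over the tangent of half this angle, whatever the lens; pixels are square), "cx", "cy" (the principal point, pixels), "camera_from_world" (4x4, takes a point from world to camera coordinates). Camera axes: x right, y down, z forward; pixel columns grow to the right and rows downward; lengths in mm; the calibration is good to about 2 mm. A picture is of the moment at which its call begins.
- ctrl.sign_off(): hands the job in, once; it reports no verdict.
The state is a dict: "t": time; "joints": joint angles; "joint_velocities": joint speeds; "joint_torque": joint torques, N m; "tcp_pos": TCP position; "eef_rot": TCP orientation; "wrist_force": force on the tool from outside, world axes, zero at the start; "torque": the same for the moment, N m; "width": finger opening in mm.
Only numpy, scipy, OpenCV 4.12 (cv2) and the standard library are available. Lean on these libraries where they do the work, as an engineer would, in place of code of your own. Each camera call takes 0.05 s, during which the arm holds its last target. There are 200 camera calls.

## Working session

There is one attempt and no reset: what is moved stays moved. The work goes in short steps, Python scripts to look and compute and a tool call to move; the robot and the scene stay as the last step left them, time stands still between calls to the robot, and variables do not carry over. Pictures are saved under pics/ and viewed, about 12 in all and at most 16, crops included, and the job is handed in when it is done.

Besides the shell and the picture viewer there is one more tool, called after "Emit:" as a command line: name --argument value ..., lists and objects as JSON in quotes. apply_moves: Moves the arm, as the interface text tells. Its arguments: {"type":"object","properties":{"moves":{"type":"string"},"grip_force":{"type":"number"}},"required":["moves"]}

```bash
mkdir -p pics; cat > h.py <<'E'
import numpy as np, cv2
from cell import ctrl
def cap(n):
    c=ctrl.capture(n); c['f']=200/np.tan(np.radians(c['vertical_fov'])/2); return c
def cloud(c):
    v,u=np.mgrid[0:400,0:640]; z=c['range_z']
    P=np.stack([(u-c['cx'])/c['f']*z,(v-c['cy'])/c['f']*z,z],-1)
    T=np.linalg.inv(c['camera_from_world']); W=P@T[:3,:3].T+T[:3,3]; W[z==0]=np.nan; return W
def ray(c,u,v,h):
    T=np.linalg.inv(c['camera_from_world']); d=T[:3,:3]@np.array([(u-c['cx'])/c['f'],(v-c['cy'])/c['f'],1]); o=T[:3,3]
    return o+d*(h-o[2])/d[2]
def proj(c,p):
    q=c['camera_from_world']@np.append(p,1); return q[:2]/q[2]*c['f']+[c['cx'],c['cy']]
def st():
    o=ctrl.get_obs(); print('t',round(o['t'],2),'tcp',np.round(o['tcp_pos'],1),'w',round(o['width'],1),'F',np.round(o['wrist_force'],1)); print(np.round(o['eef_rot'],3)); return o
E
python3 - <<'E'
from h import *
st()
for n in('scene','top','wrist'):
    c=cap(n); cv2.imwrite(f'pics/{n}0.png',c['pixels']); np.savez(f'pics/{n}0.npz',**c)
    T=np.linalg.inv(c['camera_from_world']); print(n,np.round(T[:3,3]),np.round(T[:3,2],2),c['f'])
E
```

```text
t 0.0 tcp [217.1 638.4 237.4] w 88.1 F [ 0.1 -0.1 -0.2]
[[ 0.947 -0.001  0.322]
 [-0.322 -0.002  0.947]
 [-0.    -1.    -0.002]]
scene [1145. -329. 1233.] [-0.43  0.28 -0.86] 472.3251229494008
top [ 448.   65. 1409.] [ 0.1  -0.01 -0.99] 382.9911200228391
wrist [140. 665. 384.] [ 0.29 -0.1  -0.95] 285.5835795519841
```

View pics/top0.png

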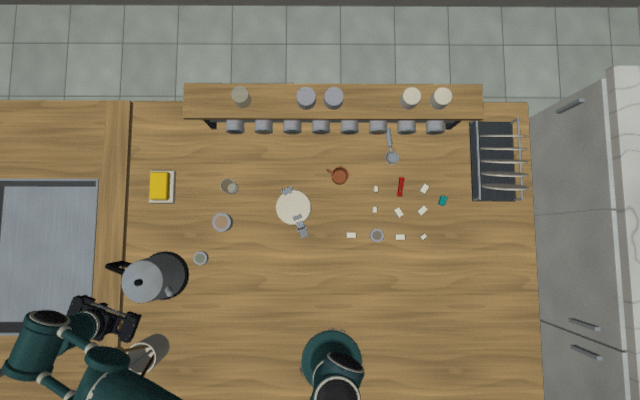

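View pics/scene0.png

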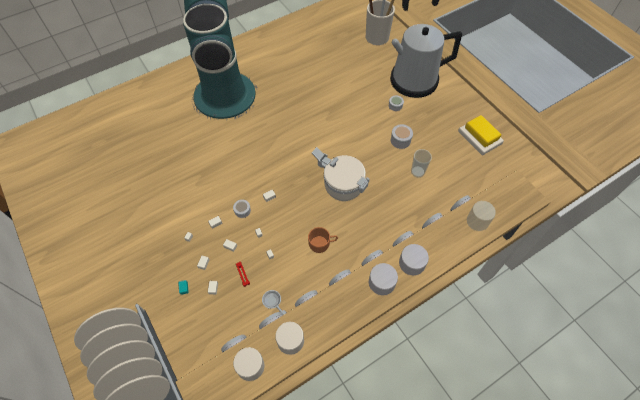

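```bash
cat >> h.py <<'E'
def lumps(c,h=18,amin=8,show=True):
    px=c['pixels'].astype(int); m=((px.min(-1)>150)&(px.max(-1)-px.min(-1)<45)).astype(np.uint8)
    v,u=np.mgrid[0:400,0:640]
    n,l,s,ce=cv2.connectedComponentsWithStats(m)
    out=[]
    for i in range(1,n):
        if s[i,4]<amin or s[i,4]>6000: continue
        cs,_=cv2.findContours((l==i).astype(np.uint8),0,2)
        pts=np.array([ray(c,a,b,h)[:2] for a,b in cs[0][:,0]],np.float32)
        (x,y),(w,d),a=cv2.minAreaRect(pts)
        if w<d: w,d,a=d,w,a+90
        if 420<x<900 and -420<y<300 and w<80:
            out.append((x,y,w,d,(a+90)%180-90)); 
            if show: print(np.round(ce[i]),s[i,4],'xy',round(x),round(y),'size',round(w),round(d),'ang',round((a+90)%180-90))
    return out
E
python3 - <<'E'
from h import *
for n in('scene','top'):
    c=dict(np.load(f'pics/{n}0.npz')); print(n); lumps(c)
    W=cloud(c)
    # bowl lid
    m=(abs(W[...,2]-91.5)<4)&(W[...,0]>380)&(W[...,0]<800)&(W[...,1]>-50)&(W[...,1]<250)
    m=cv2.morphologyEx(m.astype(np.uint8),2,np.ones((3,3)))>0
    p=W[m]; (x,y),r=cv2.minEnclosingCircle(p[:,:2].astype(np.float32)); print('lid',len(p),np.round(p.mean(0),1),x,y,r)
    m=(W[...,2]>100)&(W[...,2]<140)&(np.hypot(W[...,0]-p[:,0].mean(),W[...,1]-p[:,1].mean())<130)
    for q,uv in zip(W[m],np.argwhere(m)): print(uv[::-1],np.round(q),end=' ')
    u=c['pixels']; 
im=cv2.imread('pics/top0.png')[150:260,260:460]; a=cv2.resize(im,None,fx=4,fy=4,interpolation=2)
cv2.imwrite('pics/c1.png',a)
E
```

```text
scene
[269. 194.] 66 xy 445 -72 size 32 20 ang 88
[241. 206.] 89 xy 438 -161 size 47 44 ang -70
[436. 217.] 52 xy 775 300 size 37 15 ang -90
[214. 221.] 70 xy 438 -249 size 31 20 ang 88
[258. 231.] 30 xy 537 -158 size 19 13 ang -5
[406. 235.] 54 xy 776 191 size 34 16 ang 85
[188. 235.] 29 xy 439 -333 size 20 12 ang -50
[229. 244.] 73 xy 528 -246 size 32 19 ang 34
[415. 256.] 502 xy 839 172 size 73 69 ang 7
[269. 253.] 31 xy 613 -164 size 19 12 ang -5
[375. 254.] 60 xy 775 81 size 35 16 ang 85
[202. 261.] 81 xy 535 -332 size 31 21 ang -48
[384. 276.] 537 xy 840 64 size 71 70 ang 9
[342. 274.] 70 xy 775 -28 size 40 15 ang 89
[212. 286.] 86 xy 614 -341 size 28 21 ang -33
[308. 295.] 71 xy 775 -137 size 38 16 ang 85
[270. 300.] 126 xy 733 -232 size 34 33 ang 0
[282. 310.] 18 xy 769 -218 size 27 5 ang 13
[272. 317.] 82 xy 775 -246 size 41 16 ang -90
[289. 335.] 586 xy 837 -234 size 67 65 ang 57
[235. 340.] 88 xy 775 -356 size 40 15 ang 89
[247. 362.] 644 xy 838 -354 size 68 67 ang 15
lid 712 [544. 130.  91.] 544.82958984375 134.57186889648438 64.72518920898438
[316 147] [434. 105. 112.] [
[... 6283 characters left out ...]
304 234] [447.  96. 110.] [305 234] [447.  92. 108.] [306 234] [447.  89. 115.] [307 234] [447.  86. 114.] [300 235] [443. 109. 109.] [301 235] [444. 106. 111.] [302 235] [444. 103. 106.] [303 235] [444.  99. 109.] [304 235] [444.  96. 111.] [305 235] [444.  92. 110.] [306 235] [444.  89. 106.] [307 235] [444.  86. 114.] [308 235] [444.  82. 109.] [301 236] [440. 106. 110.] [302 236] [440. 103. 111.] [303 236] [440.  99. 119.] [304 236] [440.  96. 113.] [305 236] [440.  92. 111.] [306 236] [440.  89. 112.] [307 236] [440.  86. 109.] [301 237] [437. 106. 108.] [302 237] [437. 102. 113.] [303 237] [437.  99. 114.] [304 237] [437.  96. 114.] [305 237] [437.  92. 109.] [302 238] [434. 102. 117.]
```

View pics/c1.png

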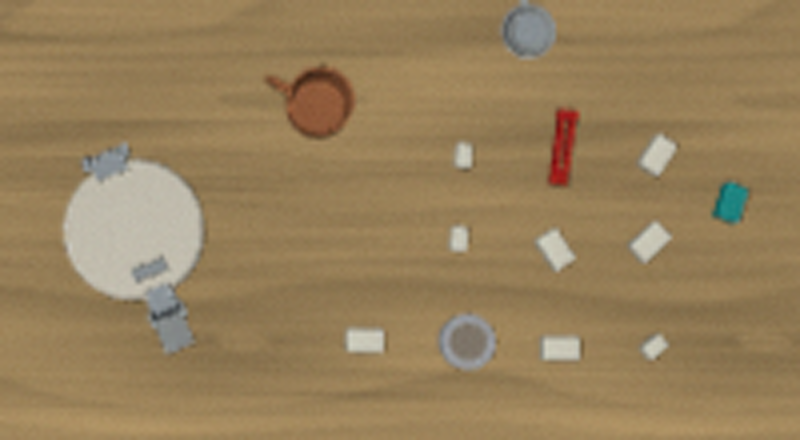

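```bash
python3 - <<'E'
from h import *
for n in('scene','top'):
    c=dict(np.load(f'pics/{n}0.npz')); px=c['pixels'].astype(int); W=cloud(c)
    m=((px.min(-1)>150)&(px.max(-1)-px.min(-1)<45)).astype(np.uint8)
    m[~(np.hypot(W[...,0]-541,W[...,1]-134)<75)]=0
    m=cv2.morphologyEx(m,2,np.ones((3,3)))
    cs,_=cv2.findContours(m,0,2); k=max(cs,key=cv2.contourArea)
    P=np.array([ray(c,a,b,91.5)[:2] for a,b in k[:,0]],np.float32)
    print(n,cv2.minEnclosingCircle(P))
    k=(W[...,1]>350)&(W[...,1]<800)&(W[...,0]>200)&(W[...,2]>60)
    if n=='scene': print('kettle',np.nanmin(W[k],0),np.nanmax(W[k],0))
E
```

```text
scene ((544.1036987304688, 135.04466247558594), 62.910396575927734)
kettle [200.39024623 350.03156711  60.03413025] [949.7922417  721.77536825 278.52438699]
top ((540.151611328125, 135.8963165283203), 58.89501953125)
```

Emit:
apply_moves --moves "0.6 0 -40 0 0; 0.6 0 -40 0 0; 0.6 0 -20 0 0"

```text
t: 0.52
tcp_pos: [216.4, 636.7, 334.7]
eef_rot: [[0.947, -0.004, 0.322], [-0.322, -0.011, 0.947], [-0.0, -1.0, -0.011]]
wrist_force: [-0.3, -0.1, 0.3]
width: 60.6
```

Emit:
apply_moves --moves "0.8 38 0 -45 0; 0.8 38 0 -45 0; 0.8 38 0 -45 0; 0.8 38 0 -45 0; 0.8 38 0 -45 0; 0.8 38 0 -45 0; 1 38 0 -45 0; 1 38 0 -45 0; 1 38 0 -45 0; 1 38 0 -45 0; 1 0 20 0 -10; 1 0 20 0 -10; 1 0 20 0 -10; 1 0 0 0 -10; 1 0 0 0 0"

```text
t: 2.4
tcp_pos: [434.6, 68.5, 269.7]
eef_rot: [[0.926, -0.01, -0.378], [0.378, -0.014, 0.926], [-0.014, -1.0, -0.009]]
wrist_force: [0.1, 0.2, 0.8]
width: 0.7
```

```bash
python3 - <<'E'
from h import *
st()
c=cap('wrist'); np.savez('pics/w1.npz',**c); cv2.imwrite('pics/w1.png',c['pixels'])
E
```

```text
t 2.4 tcp [434.6  68.5 269.7] w 0.7 F [0.1 0.2 0.8]
[[ 0.926 -0.01  -0.378]
 [ 0.378 -0.014  0.926]
 [-0.014 -1.    -0.009]]
```

View pics/w1.png

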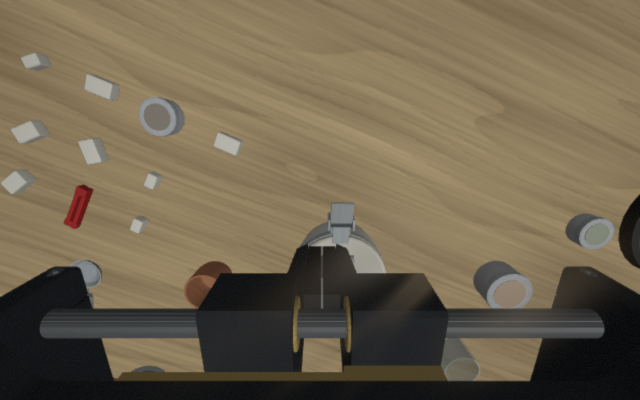

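```bash
python3 - <<'E'
from h import *
c=dict(np.load('pics/w1.npz')); W=cloud(c)
m=(W[...,2]>96)&(W[...,2]<125)&(np.hypot(W[...,0]-460,W[...,1]-100)<70)
v,u=np.nonzero(m); print(len(v),u.min(),u.max(),v.min(),v.max())
g=(v<232)&(u>325)&(u<360); P=W[v[g],u[g]]; print(np.round(P.min(0)),np.round(P.max(0)),np.round(np.median(P,0)))
for uu,vv in((331,204),(355,204),(329,224),(355,225),(343,214)): print(uu,vv,np.round(W[vv,uu],1))
for vv in range(200,246,2):
    r=(v==vv)&(u>315)&(u<370); 
    if r.any(): q=W[vv,u[r]]; print(vv,u[r].min(),u[r].max(),np.round(np.median(q,0)), 'edges', np.round(W[vv,u[r].min()]),np.round(W[vv,u[r].max()]))
cv2.imwrite('pics/w1c.png',cv2.resize(c['pixels'][190:270,290:400],None,fx=7,fy=7,interpolation=2))
E
```

```text
867 328 354 203 264
[433.  82.  96.] [478. 122. 116.] [456. 101. 103.]
331 204 [443.2  82.2 113.4]
355 204 [460.3 131.8  -1.1]
329 224 [471.   91.6  98.9]
355 225 [481.  137.4  32.8]
343 214 [451.  100.6 106.2]
204 331 354 [438.  94. 114.] edges [443.  82. 113.] [434. 106. 111.]
206 331 353 [441.  95. 113.] edges [446.  83. 112.] [436. 106. 114.]
208 331 353 [444.  96. 111.] edges [448.  84. 112.] [439. 107. 112.]
210 331 353 [446.  97. 110.] edges [451.  85. 110.] [442. 109. 108.]
212 331 353 [449.  98. 108.] edges [454.  87. 107.] [444. 110. 107.]
214 331 352 [452.  98. 106.] edges [456.  88. 106.] [447. 110. 106.]
216 331 352 [454. 101. 104.] edges [459.  89. 105.] [450. 111. 105.]
218 331 352 [457. 102. 102.] edges [462.  90. 101.] [453. 113. 102.]
220 328 354 [460. 102. 101.] edges [467.  89.  99.] [455. 117. 100.]
222 328 354 [463. 104.  99.] edges [469.  89. 100.] [457. 118. 100.]
224 328 354 [466. 105.  98.] edges [470.  90. 102.] [460. 119.  99.]
226 328 354 [468. 106.  98.] edges [473.  91. 101.] [462. 120. 100.]
228 328 354 [470. 108.  97.] edges [476.  92.  99.] [464. 121. 100.]
230 328 354 [474. 108.  98.] edges [478.  93. 100.] [467. 122.  98.]
232 333 348 [476. 109.  97.] edges [479. 100.  97.] [472. 117.  98.]
234 333 348 [478. 109.  98.] edges [481. 101.  98.] [474. 118.  98.]
236 333 348 [481. 111.  97.] edges [484. 102.  97.] [477. 119.  97.]
238 333 348 [483. 112.  97.] edges [487. 103.  97.] [480. 120.  97.]
240 334 348 [485. 113.  97.] edges [489. 106.  96.] [482. 121.  98.]
242 333 348 [488. 113.  97.] edges [492. 106.  97.] [484. 122.  97.]
```

View pics/w1c.png

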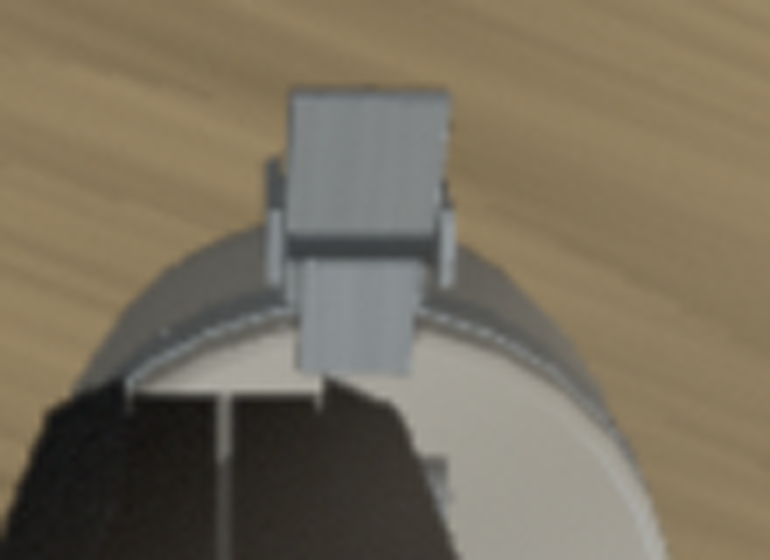

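Emit:
apply_moves --moves "1 20.6 0 22 0; 1 0 50 0 0; 1 0 50 0 0; 1 0 42 0 0; 1 0 0 0 0"

```text
t: 3.08
tcp_pos: [446.6, 96.4, 126.2]
eef_rot: [[0.932, -0.004, -0.363], [0.363, -0.013, 0.932], [-0.008, -1.0, -0.011]]
wrist_force: [0.2, 0.5, 1.0]
width: 0.8
```

Emit:
apply_moves --moves "1 0 12 0 0; 1 0 6 0 0; 1 0 6 0 0; 1 0 6 0 0; 1 0 6 0 0; 1 0 2 0 0; 1 0 0 0 0"

```text
t: 3.95
tcp_pos: [451.9, 96.9, 92.6]
eef_rot: [[0.933, 0.007, -0.36], [0.36, -0.011, 0.933], [0.003, -1.0, -0.013]]
wrist_force: [-0.1, -0.1, 1.9]
width: 0.6
```

Emit:
apply_moves --moves "1 -4 3 0 0; 1 0 3 0 0; 1 0 0 0 0; 1 0 -20 0 0; 1 0 -40 0 0; 1 -45 -40 -60 0; 1 0 -30 -60 0; 1 0 0 0 0"

```text
t: 4.95
tcp_pos: [452.4, -10.6, 211.7]
eef_rot: [[0.932, 0.008, -0.364], [0.364, -0.012, 0.931], [0.003, -1.0, -0.014]]
wrist_force: [-0.1, 0.1, -0.1]
width: 0.1
```

```bash
cat >> h.py <<'E'
def catchpts(n='scene'):
    c=cap(n); W=cloud(c); C=np.array([540,134.5]); e=np.array([.928,.371])
    d=(W[...,:2]-C)@e; l=(W[...,:2]-C)@[-.371,.928]
    for a in range(-114,-48,6):
        m=(d>=a)&(d<a+6)&(abs(l)<9)&(W[...,2]>70)
        if m.sum()>2: print(n,a,np.round(np.percentile(W[m][:,2],[20,50,80])),m.sum())
    return c
E
python3 - <<'E'
from h import *
catchpts('scene'); catchpts('top')
E
```

```text
scene -114 [77. 78. 79.] 4
scene -108 [ 79.  80. 130.] 10
scene -102 [ 83.  86. 131.] 10
scene -96 [88. 89. 90.] 8
scene -90 [91. 93. 94.] 7
scene -84 [96. 97. 99.] 6
scene -78 [ 82.  84. 103.] 18
scene -72 [ 80.  85. 116.] 20
scene -66 [ 85.  90. 116.] 6
scene -60 [91. 92. 93.] 9
scene -54 [89. 90. 92.] 3
top -114 [ 79. 315. 316.] 5
top -108 [ 81.  83. 269.] 7
top -102 [84. 85. 88.] 9
top -96 [88. 90. 94.] 9
top -90 [89. 91. 94.] 9
top -84 [ 98. 100. 101.] 10
top -78 [108. 110. 112.] 10
top -72 [115. 116. 118.] 9
top -66 [81. 85. 93.] 9
top -60 [90. 91. 91.] 9
top -54 [91. 92. 93.] 9
```

Emit:
apply_moves --moves "0.4 48 0 51 0; 0.4 48 0 51 0; 0.4 0 40 0 0; 0.4 0 30 0 0; 0.4 0 0 0 0; 0.4 0 0 0 0"

```text
t: 5.8
tcp_pos: [489.6, 118.9, 127.9]
eef_rot: [[0.928, -0.012, -0.372], [0.372, -0.011, 0.928], [-0.015, -1.0, -0.006]]
wrist_force: [0.8, -0.9, -0.1]
width: 52.5
```

Emit:
apply_moves --moves "0.4 14 0 -4 0; 0.4 0 15 0 0; 0.4 0 0 0 0"

```text
t: 6.18
tcp_pos: [506.6, 120.5, 114.3]
eef_rot: [[0.928, -0.008, -0.372], [0.372, -0.01, 0.928], [-0.011, -1.0, -0.007]]
wrist_force: [0.0, 0.2, -1.0]
width: 53.0
```

Emit:
apply_moves --moves "0.4 -2.5 8 0.5 0; 0.4 0 10 0 0; 0.4 0 0 0 0; 0.8 0 0 0 0; 0.8 0 0 0 0; 0.8 0 0 0 0; 0.8 0 0 0 0" --grip_force 20

```text
t: 7.05
tcp_pos: [503.7, 119.7, 95.4]
eef_rot: [[0.929, -0.008, -0.371], [0.371, -0.01, 0.929], [-0.011, -1.0, -0.006]]
wrist_force: [-0.4, 0.2, -1.1]
width: 29.6
```

Emit:
apply_moves --moves "0.8 2 -9 0 0; 0.8 3.4 -9 0 0; 0.8 4 -8.5 0 0; 0.8 4.4 -8.2 0 0; 0.8 5.4 -7.6 0 0; 0.8 5.8 -7.4 0 0; 0.8 6.6 -6.6 0 0; 0.8 7 -6.2 0 0; 0.8 0 0 0 0" --grip_force 25

```text
t: 8.18
tcp_pos: [542.1, 135.1, 160.7]
eef_rot: [[0.929, -0.009, -0.371], [0.371, -0.011, 0.929], [-0.013, -1.0, -0.007]]
wrist_force: [0.1, -1.0, -2.1]
width: 29.2
```

Emit:
apply_moves --moves "0.8 7 -5 0 0; 0.8 7.5 -4 0 0; 0.8 7.8 -3.4 0 0; 0.8 8 -3 0 0; 0.8 9 -2.5 0 0; 0.8 9 -2 0 0; 0.8 9.2 -0.8 0 0; 0.8 9.3 -0.2 0 0; 0.8 0 0 0 0"

```text
t: 9.3
tcp_pos: [607.8, 161.5, 181.5]
eef_rot: [[0.929, -0.012, -0.371], [0.371, -0.012, 0.929], [-0.016, -1.0, -0.007]]
wrist_force: [-1.0, -1.0, -0.3]
width: 29.6
```

Emit:
apply_moves --moves "0.8 9 0.5 0 0; 0.8 9 1.5 0 0; 0.8 7 2.5 0 0; 0.8 2 1.5 0 0; 0.8 0 0 0 0"

```text
t: 9.93
tcp_pos: [635.4, 172.6, 175.7]
eef_rot: [[0.929, -0.01, -0.371], [0.371, -0.011, 0.929], [-0.014, -1.0, -0.007]]
wrist_force: [-1.3, -0.9, -0.5]
width: 29.5
```

Emit:
apply_moves --moves "0.5 0 0 0 0; 0.5 0 0 0 0; 0.5 0 0 0 0; 0.5 0 -10 0 0; 0.5 0 -40 0 0; 0.5 0 -50 0 0; 0.5 0 -10 -50 0; 0.5 -50 0 -60 0; 0.5 -50 0 -60 0; 0.5 -40 0 -60 0; 0.5 0 0 0 0"

```text
t: 11.3
tcp_pos: [604.0, -59.3, 297.7]
eef_rot: [[0.927, 0.002, -0.374], [0.374, -0.012, 0.927], [-0.002, -1.0, -0.012]]
wrist_force: [-0.3, 0.5, 0.3]
width: 44.0
```

```bash
python3 - <<'E'
from h import *
c=cap('scene');cv2.imwrite('pics/s2.png',cv2.resize(c['pixels'][90:330,150:450],None,fx=2.6,fy=2.4)); np.savez('pics/s2.npz',**c); lumps(c)
c=cap('top'); np.savez('pics/t2.npz',**c); print();lumps(c)
E
```

```text
[359. 165.] 26 xy 505 215 size 73 13 ang 2
[268. 194.] 61 xy 445 -72 size 31 20 ang 88
[241. 206.] 97 xy 438 -162 size 48 44 ang 57
[435. 217.] 63 xy 776 299 size 38 16 ang 85
[214. 221.] 70 xy 438 -249 size 31 20 ang 88
[258. 231.] 31 xy 538 -158 size 20 13 ang -5
[406. 235.] 67 xy 776 189 size 38 16 ang -88
[188. 235.] 31 xy 440 -333 size 20 14 ang -50
[229. 244.] 76 xy 528 -246 size 33 20 ang 30
[415. 256.] 512 xy 839 170 size 73 71 ang 6
[269. 253.] 31 xy 613 -164 size 19 12 ang -5
[375. 254.] 76 xy 776 80 size 41 17 ang 85
[203. 261.] 83 xy 535 -332 size 32 21 ang -48
[384. 276.] 548 xy 839 64 size 72 72 ang -60
[342. 274.] 86 xy 775 -29 size 43 17 ang -88
[212. 286.] 93 xy 615 -342 size 31 21 ang -33
[269. 300.] 174 xy 730 -231 size 43 39 ang 29
[308. 295.] 88 xy 776 -138 size 43 17 ang 85
[274. 316.] 120 xy 776 -240 size 53 29 ang -71
[289. 335.] 592 xy 838 -234 size 68 66 ang -31
[235. 341.] 108 xy 775 -356 size 44 17 ang -90
[247. 362.] 649 xy 838 -354 size 68 68 ang 15

[260. 124.] 57 xy 853 264 size 30 23 ang -90
[289. 124.] 62 xy 852 154 size 34 27 ang -90
[318. 124.] 64 xy 854 46 size 34 23 ang -90
[347. 124.] 64 xy 855 -62 size 34 23 ang -90
[376. 124.] 64 xy 855 -168 size 38 23 ang -90
[405. 124.] 68 xy 855 -276 size 37 23 ang -90
[434. 124.] 71 xy 856 -385 size 38 23 ang -90
[344. 174.] 26 xy 665 -46 size 26 11 ang -90
[277. 180.] 18 xy 642 201 size 51 5 ang -61
[393. 180.] 28 xy 643 -228 size 22 11 ang -90
[424. 188.] 50 xy 614 -341 size 32 20 ang -32
[376. 189.] 21 xy 613 -163 size 18 11 ang -1
[279. 214.] 24 xy 518 188 size 59 10 ang 27
[374. 209.] 23 xy 536 -158 size 18 11 ang -1
[422. 210.] 51 xy 535 -331 size 31 20 ang -46
[399. 213.] 39 xy 526 -246 size 29 19 ang 33
[339. 213.] 33 xy 523 -29 size 22 15 ang -90
[390. 220.] 28 xy 500 -214 size 22 11 ang -90
[377. 230.] 19 xy 459 -167 size 37 13 ang 84
[401. 237.] 35 xy 438 -255 size 18 18 ang -90
[423. 236.] 22 xy 439 -334 size 18 14 ang -64
```

View pics/s2.png

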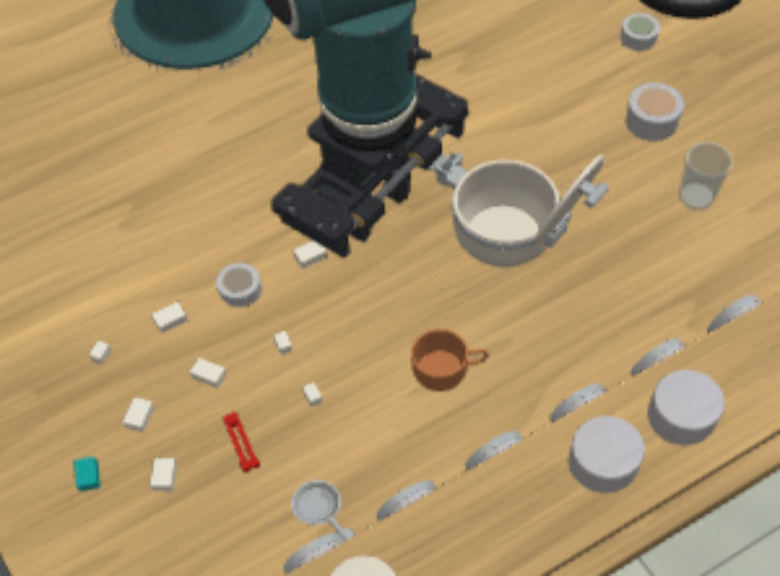

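Emit:
apply_moves --moves "0.43 0 0 0 10; 0.43 0 0 0 10; 0.43 0 0 0 2; 0.43 -50 40 -5 0; 0.43 -50 40 -5 0; 0.43 -50 40 0 0; 0.43 0 40 0 0; 0.43 0 0 0 0"

```text
t: 12.4
tcp_pos: [458.8, -52.6, 136.9]
eef_rot: [[1.0, 0.009, -0.008], [0.008, -0.005, 1.0], [0.009, -1.0, -0.005]]
wrist_force: [-0.5, 0.1, -0.0]
width: 50.1
```

Emit:
apply_moves --moves "0.43 -14.5 40 -19 0; 0.43 0 40 0 0; 0.43 0 0 0 0"

```text
t: 12.78
tcp_pos: [453.1, -70.9, 62.1]
eef_rot: [[1.0, 0.019, -0.013], [0.013, -0.007, 1.0], [0.019, -1.0, -0.007]]
wrist_force: [1.0, 0.4, -0.1]
width: 50.4
```

Emit:
apply_moves --moves "0.43 -8.5 20 -1 0; 0.43 0 20 0 0; 0.43 0 0 0 0"

```text
t: 13.15
tcp_pos: [455.1, -72.2, 30.0]
eef_rot: [[0.999, 0.032, -0.016], [0.016, -0.009, 1.0], [0.032, -0.999, -0.009]]
wrist_force: [0.1, 0.2, 0.8]
width: 50.3
```

Emit:
apply_moves --moves "0.43 -10 6 0 0; 0.43 -2 6 0 0; 0.43 0 6 0 0; 0.43 0 0 0 0"

```text
t: 13.65
tcp_pos: [447.4, -72.9, 15.4]
eef_rot: [[0.999, 0.04, -0.017], [0.018, -0.01, 1.0], [0.039, -0.999, -0.011]]
wrist_force: [0.2, 0.4, 0.8]
width: 50.2
```

Emit:
apply_moves --moves "0.43 -3.5 6 0 0; 0.43 -1 5 0 0; 0.43 0 2 0 0; 0.43 0 0 0 0; 0.8 0 0 0 0; 0.8 0 0 0 0; 0.8 0 0 0 0; 0.8 0 0 0 0" --grip_force 20

```text
t: 14.65
tcp_pos: [443.4, -73.3, 1.4]
eef_rot: [[0.999, 0.039, -0.017], [0.017, -0.01, 1.0], [0.039, -0.999, -0.011]]
wrist_force: [0.0, 0.4, -0.2]
width: 33.5
```

Emit:
apply_moves --moves "0.8 0 -30 0 0; 0.8 0 -50 0 0; 0.8 0 -50 0 0; 0.8 0 -25 0 0; 0.8 25 0 50 0; 0.8 25 0 50 0; 0.8 25 0 50 0; 0.8 0 0 45 0; 0.8 0 0 0 -10; 0.8 0 0 0 -10; 0.8 0 0 0 -2; 0.8 0 0 0 0"

```text
t: 16.15
tcp_pos: [511.8, 131.2, 163.5]
eef_rot: [[0.916, 0.043, -0.399], [0.4, -0.01, 0.917], [0.036, -0.999, -0.026]]
wrist_force: [-0.4, -0.1, -0.3]
width: 33.8
```

Emit:
apply_moves --moves "0.8 0.7 40 -4 0; 0.8 0 35 0 0; 0.8 0 20 0 0; 0.8 0 0 0 0"

```text
t: 16.65
tcp_pos: [519.6, 126.7, 67.6]
eef_rot: [[0.917, 0.046, -0.395], [0.396, -0.009, 0.918], [0.039, -0.999, -0.027]]
wrist_force: [-0.3, 0.2, 0.0]
width: 33.9
```

Release low, then rise.

Emit:
apply_moves --moves "0.8 -2 20 0 0; 0.8 -1 18 0 0; 0.8 -1 14 0 0; 0.8 0 0 0 0; 0.5 0 0 0 0; 0.5 0 0 0 0; 0.5 0 0 0 0; 0.5 0 -20 0 0; 0.5 0 -45 0 0; 0.5 0 -50 0 0; 0.5 0 -40 0 0; 0.43 0 0 0 0"

```text
t: 18.15
tcp_pos: [514.2, 127.4, 181.1]
eef_rot: [[0.918, 0.05, -0.394], [0.395, -0.007, 0.919], [0.043, -0.999, -0.026]]
wrist_force: [1.1, 0.3, -0.4]
width: 49.8
```

```bash
python3 - <<'E'
from h import *
o=st(); print(np.round(o['joints'],1))
c=cap('scene'); W=cloud(c)
m=(np.hypot(W[...,0]-540,W[...,1]-134.5)<45)&(W[...,2]>12)&(W[...,2]<60); print(m.sum(), np.round(np.nanmedian(W[m],0)) if m.any() else '')
[print(np.round(r)) for r in lumps(c,show=False) if r[1]<-50 and r[0]<680]
E
```

```text
t 18.15 tcp [514.2 127.4 181.1] w 49.8 F [ 1.1  0.3 -0.4]
[[ 0.918  0.05  -0.394]
 [ 0.395 -0.007  0.919]
 [ 0.043 -0.999 -0.026]]
[  11.8    0.2  115.1   -1.1   62.  -100.9]
77 [529. 127.  22.]
[ 438. -162.   48.   44.   57.]
[ 438. -249.   31.   20.   88.]
[ 537. -158.   19.   13.   -5.]
[ 439. -333.   20.   12.  -50.]
[ 528. -246.   33.   20.   34.]
[ 613. -164.   19.   12.   -5.]
[ 535. -332.   31.   21.  -48.]
[ 584. -314.   29.   21.  -33.]
```

Emit:
apply_moves --moves "0.43 0 0 0 10; 0.43 0 0 0 10; 0.43 0 0 0 3; 0.43 -8 0 -40 0; 0.43 -8 0 -40 0; 0.43 -8 0 -40 0; 0.43 -8 0 -40 0; 0.43 -8 0 -40 0; 0.43 -8 0 -40 0; 0.43 -8 0 -40 0; 0.43 -8 0 -40 0; 0.43 -8 0 -40 0; 0.43 0 0 0 0"

```text
t: 19.82
tcp_pos: [414.8, -237.0, 145.2]
eef_rot: [[1.0, -0.007, 0.006], [-0.006, 0.004, 1.0], [-0.007, -1.0, 0.004]]
wrist_force: [-0.7, 0.9, 0.4]
width: 50.1
```

Emit:
apply_moves --moves "0.43 20 30 -12 0; 0.43 0 30 0 0; 0.43 0 30 0 0; 0.43 0 20 0 0; 0.43 0 0 0 0"

```text
t: 20.45
tcp_pos: [428.9, -240.7, 23.5]
eef_rot: [[1.0, -0.019, 0.007], [-0.007, 0.015, 1.0], [-0.02, -1.0, 0.015]]
wrist_force: [-0.1, -0.6, 0.3]
width: 50.6
```

Emit:
apply_moves --moves "0.43 9 3 -8 0; 0.43 1 6 -1 0; 0.43 0 6 0 0; 0.43 0 0 0 0"

```text
t: 20.95
tcp_pos: [440.7, -249.9, 8.6]
eef_rot: [[1.0, -0.017, 0.006], [-0.006, 0.014, 1.0], [-0.018, -1.0, 0.014]]
wrist_force: [-0.2, 0.2, -0.6]
width: 50.1
```

Emit:
apply_moves --moves "0.43 -3 5 1 0; 0.43 0 2 0 0; 0.43 0 0 0 0; 0.8 0 0 0 0; 0.8 0 0 0 0; 0.8 0 0 0 0; 0.8 0 0 0 0; 0.8 0 -20 0 0; 0.8 0 -40 0 0; 0.8 0 -50 0 0; 0.8 0 -50 0 0; 0.8 0 0 0 0"

```text
t: 22.45
tcp_pos: [439.6, -250.8, 165.7]
eef_rot: [[1.0, -0.018, 0.006], [-0.006, 0.015, 1.0], [-0.019, -1.0, 0.015]]
wrist_force: [0.4, 0.3, -1.3]
width: 34.1
```

Emit:
apply_moves --moves "0.8 11 0 43 0; 0.8 11 0 43 0; 0.8 11 0 43 0; 0.8 11 0 43 0; 0.8 11 0 43 0; 0.8 11 0 43 0; 0.8 11 0 43 0; 0.8 11 0 43 0; 0.8 11 0 43 0; 0.8 0 0 0 -10; 0.8 0 0 0 -10; 0.8 0 0 0 -2; 0.8 0 0 0 0"

```text
t: 24.08
tcp_pos: [532.6, 147.9, 148.4]
eef_rot: [[0.925, -0.046, -0.378], [0.379, 0.012, 0.925], [-0.038, -0.999, 0.029]]
wrist_force: [-0.3, -0.4, 0.1]
width: 33.7
```

Emit:
apply_moves --moves "0.8 8.5 0 -18 0; 0.8 0 30 0 0; 0.8 0 30 0 0; 0.8 0 20 0 0; 0.8 0 0 0 0"

```text
t: 24.7
tcp_pos: [547.4, 130.8, 63.7]
eef_rot: [[0.926, -0.045, -0.374], [0.375, 0.011, 0.927], [-0.038, -0.999, 0.027]]
wrist_force: [-0.1, 0.6, -0.2]
width: 33.7
```

Emit:
apply_moves --moves "0.8 3 15 4 0; 0.8 0 15 1 0; 0.8 0 12 0 0; 0.8 0 0 0 0; 0.5 0 0 0 0; 0.5 0 0 0 0; 0.5 0 0 0 0; 0.5 0 -20 0 0; 0.5 0 -45 0 0; 0.5 0 -50 0 0; 0.5 0 -40 0 0; 0.43 0 0 0 0"

```text
t: 26.2
tcp_pos: [557.8, 136.8, 189.2]
eef_rot: [[0.928, -0.034, -0.372], [0.373, 0.016, 0.928], [-0.025, -0.999, 0.028]]
wrist_force: [0.2, -0.1, -0.1]
width: 50.0
```

```bash
cat >> h.py <<'E'
def inbowl():
    c=cap('scene'); W=cloud(c)
    m=(np.hypot(W[...,0]-540,W[...,1]-134.5)<45)&(W[...,2]>12)&(W[...,2]<75); print('bowl',m.sum(), np.round(np.nanpercentile(W[m],[10,50,90],axis=0)) if m.any() else '')
    [print(np.round(r)) for r in lumps(c,show=False) if r[1]<-50 and r[0]<680]
E
python3 -c "
from h import *
inbowl()"
```

```text
bowl 138 [[519. 115.  17.]
 [536. 133.  21.]
 [553. 150.  25.]]
[ 438. -162.   48.   44.   57.]
[ 537. -158.   19.   13.   -5.]
[ 439. -333.   19.   12.  -50.]
[ 528. -246.   33.   20.   34.]
[ 613. -164.   19.   12.   -5.]
[ 535. -332.   31.   21.  -47.]
[ 584. -314.   29.   21.  -33.]
```

Emit:
apply_moves --moves "0.43 0 0 0 10; 0.43 0 0 0 10; 0.43 0 0 0 10; 0.43 0 0 0 10; 0.43 0 0 0 10; 0.43 0 0 0 10; 0.43 0 0 0 10; 0.43 0 0 0 10; 0.43 38 0 -28 0; 0.43 38 0 -28 0; 0.43 38 0 -28 0; 0.43 38 0 -28 0; 0.43 38 0 -28 0; 0.43 38 0 -28 0; 0.43 38 0 -28 0; 0.43 38 0 -28 0; 0.43 0 0 0 0"

```text
t: 28.38
tcp_pos: [489.6, -250.1, 162.4]
eef_rot: [[0.485, -0.075, 0.871], [-0.873, 0.016, 0.488], [-0.051, -0.997, -0.058]]
wrist_force: [0.9, -0.5, -0.1]
width: 50.4
```

```bash
cat >> h.py <<'E'
def go(x,y,zang=None):
    o=ctrl.get_obs(); R=o['eef_rot']; p=o['tcp_pos']; 
    d=np.array([x-p[0],y-p[1],0]); a=np.degrees(np.arctan2(R[1,2],R[0,2]))
    print('tcp',np.round(p,1),'zang',round(a,1),'tool dx,dz',np.round((R.T@d)[[0,2]],1),'tilt',np.round(R[:2,1],3))
E
python3 -c "
from h import *
go(527.5,-246)"
```

```text
tcp [ 489.6 -250.1  162.4] zang 29.2 tool dx,dz [14.8 35.1] tilt [-0.075  0.016]
```

Emit:
apply_moves --moves "0.43 -5 0 -9 0; 0.43 -5 0 -9 0; 0.43 -5 0 -9 0; 0.43 -5 0 -9 0; 0.43 0 0 0 0"

```text
t: 29.0
tcp_pos: [443.9, -246.1, 163.8]
eef_rot: [[0.488, -0.079, 0.869], [-0.871, 0.019, 0.49], [-0.055, -0.997, -0.06]]
wrist_force: [-0.5, -0.2, -0.1]
width: 49.8
```

```bash
python3 -c "
from h import *
go(527.5,-246)"
```

```text
tcp [ 443.9 -246.1  163.8] zang 29.4 tool dx,dz [40.7 72.7] tilt [-0.079  0.019]
```

Emit:
apply_moves --moves "0.43 10 0 18 0; 0.43 10 0 18 0; 0.43 15 0 26 0; 0.43 0 0 0 0; 0.43 0 0 0 0"

```text
t: 29.62
tcp_pos: [522.8, -245.9, 157.8]
eef_rot: [[0.489, -0.077, 0.869], [-0.871, 0.018, 0.492], [-0.053, -0.997, -0.058]]
wrist_force: [-0.8, 0.5, -0.3]
width: 50.3
```

```bash
python3 -c "
from h import *
go(527.5,-246)"
```

```text
tcp [ 522.8 -245.9  157.8] zang 29.5 tool dx,dz [2.4 4.1] tilt [-0.077  0.018]
```

Emit:
apply_moves --moves "0.43 6 50 10 2; 0.43 0 50 0 0; 0.43 0 0 0 0; 0.43 0 0 0 0"

```text
t: 30.12
tcp_pos: [528.2, -245.6, 58.2]
eef_rot: [[0.457, -0.073, 0.886], [-0.888, 0.016, 0.46], [-0.048, -0.997, -0.058]]
wrist_force: [1.2, 0.2, 0.6]
width: 50.2
```

```bash
python3 -c "
from h import *
go(527.5,-246)"
```

```text
tcp [ 528.2 -245.6   58.2] zang 27.4 tool dx,dz [ 0.  -0.8] tilt [-0.073  0.016]
```

Emit:
apply_moves --moves "0.43 2 25 3 -4.5; 0.43 0 18 0 0; 0.43 0 0 0 0; 0.43 0 0 0 0"

```text
t: 30.62
tcp_pos: [533.8, -248.3, 22.1]
eef_rot: [[0.525, -0.062, 0.849], [-0.85, 0.01, 0.527], [-0.042, -0.998, -0.048]]
wrist_force: [-0.4, -0.1, -0.4]
width: 50.2
```

```bash
python3 -c "
from h import *
go(527.5,-246)"
```

```text
tcp [ 533.8 -248.3   22.1] zang 31.8 tool dx,dz [-5.3 -4.1] tilt [-0.062  0.01 ]
```

Emit:
apply_moves --moves "0.43 -5 3 -4 0; 0.43 0 8 0 0; 0.43 0 7 0 0; 0.43 0 0 0 0; 0.43 0 0 0 0"

```text
t: 31.25
tcp_pos: [526.9, -246.3, 4.9]
eef_rot: [[0.524, -0.06, 0.849], [-0.851, 0.009, 0.526], [-0.04, -0.998, -0.047]]
wrist_force: [0.4, 0.3, -0.0]
width: 50.1
```

```bash
python3 -c "
from h import *
go(527.5,-246)"
```

```text
tcp [ 526.9 -246.3    4.9] zang 31.8 tool dx,dz [0.1 0.7] tilt [-0.06   0.009]
```

Grip and lift, rotating back afterwards.

Emit:
apply_moves --moves "0.43 0 2 0 0; 0.8 0 0 0 0; 0.8 0 0 0 0; 0.8 0 0 0 0; 0.8 0 0 0 0; 0.8 0 -50 0 0; 0.8 0 -60 0 0; 0.8 0 -60 0 0; 0.8 0 0 0 -10; 0.8 0 0 0 -10; 0.8 0 0 0 -10; 0.8 0 0 0 -10; 0.8 0 0 0 -10; 0.8 0 0 0 -10; 0.8 0 0 0 -10; 0.8 0 0 0 -10; 0.8 0 0 0 0"

```text
t: 33.38
tcp_pos: [536.9, -247.6, 178.7]
eef_rot: [[0.91, -0.06, -0.41], [0.411, 0.009, 0.912], [-0.051, -0.998, 0.033]]
wrist_force: [-1.5, 0.9, -0.3]
width: 33.7
```

```bash
python3 -c "
from h import *
go(532,131)"
```

```text
tcp [ 536.9 -247.6  178.7] zang 114.2 tool dx,dz [151.1 347.2] tilt [-0.06   0.009]
```

Emit:
apply_moves --moves "0.8 24 0 58 0; 0.8 24 0 58 0; 0.8 24 0 58 0; 0.8 24 0 58 0; 0.8 24 0 58 0; 0.8 24 0 50 0; 0.8 0 0 0 0; 0.8 0 0 0 0"

```text
t: 34.38
tcp_pos: [533.5, 125.4, 183.1]
eef_rot: [[0.923, -0.056, -0.381], [0.382, 0.009, 0.924], [-0.048, -0.998, 0.029]]
wrist_force: [0.2, 0.4, -0.0]
width: 34.0
```

```bash
python3 -c "
from h import *
go(532,131)"
```

```text
tcp [533.5 125.4 183.1] zang 112.4 tool dx,dz [0.7 5.7] tilt [-0.056  0.009]
```

Emit:
apply_moves --moves "0.8 8 45 2 0; 0.8 0 40 0 0; 0.8 0 35 0 0; 0.8 0 0 0 0; 0.8 0 15 0 0; 0.8 0 0 0 0"

```text
t: 35.12
tcp_pos: [536.9, 123.9, 48.1]
eef_rot: [[0.929, -0.049, -0.366], [0.367, 0.009, 0.93], [-0.042, -0.999, 0.026]]
wrist_force: [-0.2, 0.2, -0.9]
width: 34.2
```

```bash
python3 -c "
from h import *
go(532,131)"
```

```text
tcp [536.9 123.9  48.1] zang 111.5 tool dx,dz [-2.   8.4] tilt [-0.049  0.009]
```

Emit:
apply_moves --moves "0.8 -2 6 8 0; 0.8 0 8 0 0; 0.8 0 0 0 0; 0.5 0 0 0 0; 0.5 0 0 0 0; 0.5 0 0 0 0; 0.5 0 -20 0 0; 0.5 0 -50 0 0; 0.5 0 -50 0 0; 0.5 0 -50 0 0; 0.43 0 0 0 0"

```text
t: 36.5
tcp_pos: [541.0, 130.0, 211.1]
eef_rot: [[0.93, -0.044, -0.366], [0.367, 0.009, 0.93], [-0.038, -0.999, 0.025]]
wrist_force: [0.0, -0.7, 0.1]
width: 49.6
```

```bash
python3 -c "
from h import *
inbowl(); go(534.5,-332)"
```

```text
bowl 168 [[526. 115.  19.]
 [539. 133.  31.]
 [552. 149.  42.]]
[ 438. -162.   48.   44.   57.]
[ 537. -158.   19.   13.   -5.]
[ 439. -333.   19.   12.  -50.]
[ 613. -164.   19.   12.   -5.]
[ 535. -332.   31.   21.  -47.]
[ 584. -314.   29.   21.  -33.]
tcp [539.2 129.7 208.4] zang 111.5 tool dx,dz [-173.7 -427.8] tilt [-0.049  0.008]
```

Emit:
apply_moves --moves "0.43 0 0 0 10; 0.43 0 0 0 10; 0.43 0 0 0 10; 0.43 0 0 0 10; 0.43 0 0 0 10; 0.43 0 0 0 5; 0.43 46 0 -58 0; 0.43 46 0 -58 0; 0.61 46 0 -58 0; 0.61 46 0 -58 0; 0.61 46 0 -58 0; 0.61 46 0 -54 0; 0.61 0 0 0 0; 0.61 0 0 0 0"

```text
t: 38.3
tcp_pos: [545.4, -250.2, 174.7]
eef_rot: [[0.813, -0.096, 0.574], [-0.576, 0.013, 0.818], [-0.086, -0.995, -0.045]]
wrist_force: [-0.3, 0.4, 0.1]
width: 34.3
```

```bash
python3 -c "
from h import *
go(584,-314)"
```

```text
tcp [ 545.4 -250.2  174.7] zang 54.9 tool dx,dz [ 68.1 -30.1] tilt [-0.096  0.013]
```

Emit:
apply_moves --moves "0.61 38 0 -12 0; 0.61 38 0 -12 -1.5; 0.61 0 10 0 0; 0.61 0 10 0 0; 0.61 0 10 0 0; 0.61 0 10 0 0; 0.61 0 10 0 0; 0.61 0 10 0 0; 0.61 0 10 0 0; 0.61 0 10 0 0; 0.61 0 10 0 0; 0.61 0 0 0 0; 0.61 0 0 0 0"

```text
t: 39.92
tcp_pos: [580.9, -301.0, 68.9]
eef_rot: [[0.832, -0.105, 0.544], [-0.545, 0.019, 0.838], [-0.099, -0.994, -0.041]]
wrist_force: [-0.2, 0.4, 0.3]
width: 34.4
```

```bash
python3 -c "
from h import *
go(584,-314)"
```

```text
tcp [ 580.9 -301.    68.9] zang 57.0 tool dx,dz [ 9.7 -9.2] tilt [-0.105  0.019]
```

Emit:
apply_moves --moves "0.61 16 25 -7 0; 0.61 0 20 0 0; 0.61 0 0 0 0"

```text
t: 40.3
tcp_pos: [586.9, -315.2, 23.4]
eef_rot: [[0.833, -0.103, 0.544], [-0.545, 0.018, 0.838], [-0.096, -0.995, -0.041]]
wrist_force: [-0.2, 0.1, 0.5]
width: 34.6
```

```bash
python3 -c "
from h import *
go(584,-314)"
```

```text
tcp [ 586.9 -315.2   23.4] zang 57.0 tool dx,dz [-3.  -0.6] tilt [-0.103  0.018]
```

Emit:
apply_moves --moves "0.61 -1 10 0 0; 0.61 0 9 0 0; 0.61 0 0 0 0; 0.95 0 0 0 0; 0.95 0 0 0 0; 0.95 0 0 0 0; 0.95 0 0 0 0"

```text
t: 41.18
tcp_pos: [585.3, -314.2, 6.2]
eef_rot: [[0.833, -0.1, 0.544], [-0.545, 0.017, 0.838], [-0.092, -0.995, -0.041]]
wrist_force: [1.0, 0.6, -0.0]
width: 21.9
```

Emit:
apply_moves --moves "0.95 0 -50 0 0; 0.95 0 -60 0 0; 0.95 0 -60 0 0; 0.95 0 0 0 -10; 0.95 0 0 0 -10; 0.95 0 0 0 -10; 0.95 0 0 0 -10; 0.95 0 0 0 -10; 0.95 0 0 0 -5; 0.95 0 0 0 0"

```text
t: 42.42
tcp_pos: [602.9, -317.3, 182.2]
eef_rot: [[0.912, -0.098, -0.399], [0.402, 0.016, 0.915], [-0.083, -0.995, 0.054]]
wrist_force: [-0.7, 0.4, -0.3]
width: 22.0
```

```bash
python3 -c "
from h import *
go(450,-40)"
```

```text
tcp [ 602.9 -317.3  182.2] zang 113.6 tool dx,dz [-27.8 314.8] tilt [-0.098  0.016]
```

Emit:
apply_moves --moves "0.95 -11 0 51 0; 0.95 -11 0 51 0; 0.95 -11 0 51 0; 0.95 -11 0 51 0; 0.95 -11 0 51 0; 0.95 -11 0 51 0; 0.95 0 0 0 0; 0.95 0 0 0 0"

```text
t: 43.42
tcp_pos: [417.3, -56.5, 204.0]
eef_rot: [[0.918, -0.094, -0.384], [0.387, 0.016, 0.922], [-0.081, -0.995, 0.051]]
wrist_force: [0.4, -0.5, -0.2]
width: 21.9
```

Emit:
apply_moves --moves "0.95 0 6 0 0; 0.95 0 6 0 0; 0.95 0 6 0 0; 0.95 0 6 0 0; 0.95 0 6 0 0; 0.95 0 6 0 0; 0.95 0 6 0 0; 0.95 0 6 0 0"

```text
t: 44.42
tcp_pos: [414.0, -58.3, 152.3]
eef_rot: [[0.92, -0.096, -0.38], [0.383, 0.016, 0.924], [-0.082, -0.995, 0.051]]
wrist_force: [-0.1, -0.3, -0.5]
width: 21.6
```

```bash
python3 -c "
from h import *
go(553,138)
c=cap('scene'); W=cloud(c)
for s in range(-45,50,10):
  row=[]
  for l in range(-45,50,10):
    x=540+.928*s-.371*l; y=134.5+.371*s+.928*l
    m=(np.hypot(W[...,0]-x,W[...,1]-y)<6); row.append(int(np.nanmedian(W[m][:,2])) if m.sum()>1 else -1)
  print(s,row)
"
```

```text
tcp [414.  -58.3 152.3] zang 112.4 tool dx,dz [203.  128.5] tilt [-0.096  0.016]
-45 [1, 4, 83, 16, 10, 12, 12, 31, 56, 63]
-35 [48, 0, -1, -1, 1, 5, 4, 6, 17, 48]
-25 [-1, -1, -1, 22, -1, -1, -1, -1, 10, 35]
-15 [-1, -1, 22, 30, 40, 40, 39, -1, 4, 12]
-5 [0, -1, -1, 34, 40, 40, 40, 5, 5, 12]
5 [0, -1, -1, 29, 24, 26, 26, 5, 6, 9]
15 [0, -1, -1, -1, 23, 22, 21, 3, 4, 13]
25 [23, -2, -1, -1, -1, 16, 7, 6, 8, 40]
35 [50, 0, -1, -1, -1, -1, -1, -1, 61, 70]
45 [49, 50, 11, 0, 0, -1, -1, -1, 82, 82]
```

Emit:
apply_moves --moves "0.95 0 -45 0 0; 0.95 50 0 33 0; 0.95 50 0 33 0; 0.95 50 0 33 0; 0.95 50 0 33 0; 0.95 10 0 0 0; 0.95 0 0 0 0"

```text
t: 45.35
tcp_pos: [566.2, 148.4, 186.5]
eef_rot: [[0.921, -0.094, -0.377], [0.38, 0.016, 0.925], [-0.081, -0.995, 0.05]]
wrist_force: [-0.3, 0.1, 0.9]
width: 21.9
```

```bash
python3 -c "
from h import *
go(554,140)"
```

```text
tcp [566.2 148.4 186.5] zang 112.2 tool dx,dz [-14.4  -3.2] tilt [-0.094  0.016]
```

Emit:
apply_moves --moves "0.95 -4 40 -8 0; 0.95 0 40 0 0; 0.95 0 30 0 0; 0.95 0 0 0 0; 0.95 0 0 0 0"

```text
t: 45.98
tcp_pos: [553.1, 134.8, 77.3]
eef_rot: [[0.924, -0.092, -0.372], [0.375, 0.015, 0.927], [-0.08, -0.996, 0.049]]
wrist_force: [0.8, 0.1, -0.7]
width: 21.9
```

```bash
python3 -c "
from h import *
go(554,140)"
```

```text
tcp [553.1 134.8  77.3] zang 111.9 tool dx,dz [2.8 4.5] tilt [-0.092  0.015]
```

Emit:
apply_moves --moves "0.95 4 18 4 0; 0.95 2 16 0 0; 0.95 0 0 0 0; 0.55 0 0 0 0; 0.55 0 0 0 0; 0.55 0 0 0 0; 0.55 0 -20 0 0; 0.55 0 -50 0 0; 0.55 0 -50 0 0; 0.55 0 -50 0 0; 0.55 0 0 0 0"

```text
t: 47.35
tcp_pos: [573.1, 139.0, 225.2]
eef_rot: [[0.925, -0.082, -0.372], [0.375, 0.017, 0.927], [-0.069, -0.997, 0.046]]
wrist_force: [-0.7, 1.3, 0.6]
width: 39.8
```

```bash
python3 -c "
from h import *
inbowl(); go(534.5,-332)"
```

```text
bowl 187 [[525. 116.  21.]
 [540. 134.  37.]
 [564. 149.  43.]]
[ 438. -161.   47.   44.  -70.]
[ 537. -158.   19.   13.   -5.]
[ 439. -333.   19.   12.  -50.]
[ 613. -164.   19.   12.   -5.]
[ 535. -332.   31.   21.  -48.]
tcp [571.5 138.7 222.5] zang 111.9 tool dx,dz [-210.6 -422.6] tilt [-0.086  0.016]
```

Emit:
apply_moves --moves "0.55 -29 0 -59 0; 0.55 -29 0 -59 0; 0.55 -29 0 -59 0; 0.55 -29 0 -59 0; 0.55 -29 0 -59 0; 0.55 -29 0 -59 0; 0.55 -29 0 -55 0; 0.55 0 0 0 0"

```text
t: 48.4
tcp_pos: [530.8, -302.2, 208.8]
eef_rot: [[0.921, -0.101, -0.375], [0.379, 0.021, 0.925], [-0.085, -0.995, 0.058]]
wrist_force: [0.0, -0.9, -1.3]
width: 39.8
```

Emit:
apply_moves --moves "0.55 0 0 0 10; 0.55 0 0 0 10; 0.55 0 0 0 10; 0.55 0 0 0 10; 0.55 0 0 0 10; 0.55 0 0 0 10; 0.55 0 0 0 9; 0.55 0 0 0 0; 0.55 0 0 0 0"

```text
t: 49.52
tcp_pos: [524.4, -288.4, 197.8]
eef_rot: [[0.656, -0.12, 0.745], [-0.747, 0.038, 0.663], [-0.107, -0.992, -0.065]]
wrist_force: [0.3, 1.0, -0.2]
width: 40.0
```

```bash
python3 -c "
from h import *
go(534.5,-332)"
```

```text
tcp [ 524.4 -288.4  197.8] zang 41.7 tool dx,dz [ 39.2 -21.4] tilt [-0.12   0.038]
```

Emit:
apply_moves --moves "0.55 54 0 -12 0; 0.55 0 50 0 0; 0.55 0 50 0 0; 0.55 0 30 0 0; 0.55 0 0 0 0"

```text
t: 50.15
tcp_pos: [536.2, -331.0, 60.2]
eef_rot: [[0.665, -0.119, 0.737], [-0.739, 0.038, 0.673], [-0.108, -0.992, -0.063]]
wrist_force: [0.1, 0.1, 0.5]
width: 39.5
```

```bash
python3 -c "
from h import *
go(534.5,-332)"
```

```text
tcp [ 536.2 -331.    60.2] zang 42.4 tool dx,dz [-0.4 -1.9] tilt [-0.119  0.038]
```

Emit:
apply_moves --moves "0.55 5 20 1.5 0; 0.55 0 18 0 0; 0.55 0 0 0 0"

```text
t: 50.52
tcp_pos: [538.5, -333.4, 22.5]
eef_rot: [[0.667, -0.115, 0.736], [-0.738, 0.035, 0.674], [-0.104, -0.993, -0.061]]
wrist_force: [1.0, -0.2, 0.0]
width: 39.9
```

```bash
python3 -c "
from h import *
go(534.5,-332)"
```

```text
tcp [ 538.5 -333.4   22.5] zang 42.5 tool dx,dz [-3.7 -2. ] tilt [-0.115  0.035]
```

Emit:
apply_moves --moves "0.55 -2.5 9 -1 0; 0.55 0 8 0 0; 0.55 0 0 0 0; 0.95 0 0 0 0; 0.95 0 0 0 0; 0.95 0 0 0 0; 0.95 0 0 0 0; 0.95 0 -50 0 0; 0.95 0 -60 0 0; 0.95 0 -60 0 0; 0.95 0 0 0 0"

```text
t: 51.9
tcp_pos: [554.5, -338.1, 180.0]
eef_rot: [[0.667, -0.113, 0.736], [-0.738, 0.034, 0.674], [-0.102, -0.993, -0.061]]
wrist_force: [-0.2, 0.0, 0.2]
width: 22.0
```

```bash
python3 -c "
from h import *
go(470,-20)
o=ctrl.get_obs(); print(np.round(o['joints'],1))"
```

```text
tcp [ 554.5 -338.1  180. ] zang 42.5 tool dx,dz [-291.1  152.2] tilt [-0.113  0.034]
[-32.6  18.9  93.7  -1.9  74.  -74.3]
```

Emit:
apply_moves --moves "0.95 0 0 0 -10; 0.95 0 0 0 -10; 0.95 0 0 0 -10; 0.95 0 0 0 -10; 0.95 0 0 0 -10; 0.95 0 0 0 -10; 0.95 0 0 0 -10; 0.95 24 0 56 0; 0.95 24 0 56 0; 0.95 24 0 56 0; 0.95 24 0 56 0; 0.95 24 0 56 0; 0.95 24 0 56 0; 0.95 24 0 56 0; 0.95 0 0 0 0"

```text
t: 53.78
tcp_pos: [536.9, 102.0, 179.2]
eef_rot: [[0.906, -0.137, -0.401], [0.41, 0.044, 0.911], [-0.107, -0.99, 0.096]]
wrist_force: [0.0, 0.6, -1.4]
width: 22.1
```

```bash
python3 -c "
from h import *
go(530,139)"
```

```text
tcp [536.9 102.  179.2] zang 113.7 tool dx,dz [ 8.9 36.5] tilt [-0.137  0.044]
```

Emit:
apply_moves --moves "0.95 20 0 27 0; 0.95 0 50 0 0; 0.95 0 45 0 0; 0.95 0 0 0 0"

```text
t: 54.28
tcp_pos: [529.4, 136.9, 80.7]
eef_rot: [[0.905, -0.14, -0.401], [0.41, 0.041, 0.911], [-0.111, -0.989, 0.095]]
wrist_force: [0.5, 0.2, -0.2]
width: 21.5
```

```bash
python3 -c "
from h import *
go(530,139)"
```

```text
tcp [529.4 136.9  80.7] zang 113.8 tool dx,dz [1.4 1.7] tilt [-0.14   0.041]
```

Emit:
apply_moves --moves "0.95 4 14 0 0; 0.95 2 14 0 0; 0.95 0 0 0 0; 0.58 0 0 0 0; 0.58 0 0 0 0; 0.58 0 0 0 0; 0.58 0 -20 0 0; 0.58 0 -50 0 0; 0.58 0 -50 0 0; 0.58 0 -50 0 0; 0.58 -30 -20 -60 0; 0.58 -30 0 -60 0; 0.58 -30 0 -60 0; 0.58 -20 0 -40 0; 0.58 0 0 0 0"

```text
t: 56.15
tcp_pos: [554.4, -104.6, 254.8]
eef_rot: [[0.907, -0.112, -0.405], [0.411, 0.039, 0.911], [-0.087, -0.993, 0.081]]
wrist_force: [0.1, 0.8, -0.7]
width: 37.1
```

```bash
python3 -c "
from h import *
inbowl(); st(); c=cap('scene'); cv2.imwrite('pics/s3.png',cv2.resize(c['pixels'][90:330,150:450],None,fx=2.6,fy=2.4))
c=cap('top'); cv2.imwrite('pics/t3.png',c['pixels'][100:300,120:480])"
```

```text
bowl 247 [[525. 117.  23.]
 [541. 134.  42.]
 [563. 150.  59.]]
[ 438. -162.   48.   44.   57.]
[ 537. -158.   19.   13.   -5.]
[ 440. -334.   20.   12.  -50.]
[ 613. -164.   19.   12.   -5.]
t 56.2 tcp [ 554.7 -103.1  255. ] w 37.0 F [-0.3 -0.   0.5]
[[ 0.907 -0.112 -0.406]
 [ 0.412  0.039  0.91 ]
 [-0.086 -0.993  0.082]]
```

View pics/s3.png

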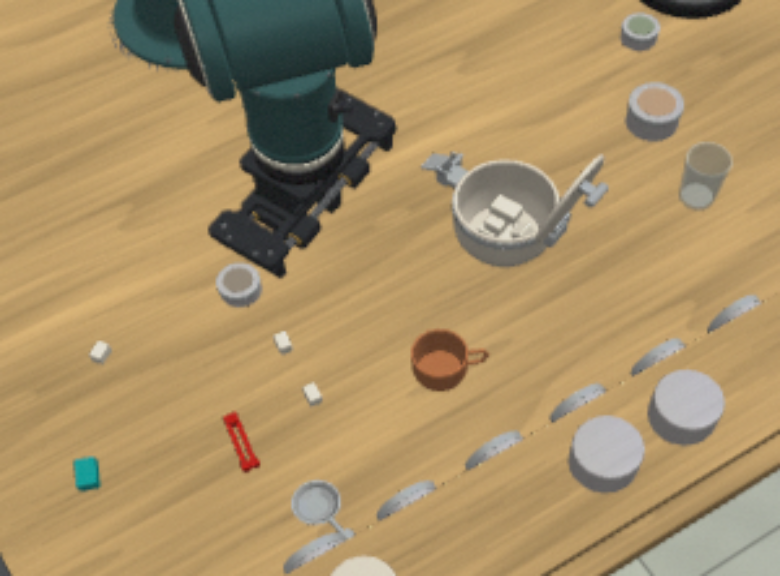

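Emit:
apply_moves --moves "0.43 38 -20 44 0; 0.43 38 0 44 0; 0.43 38 0 44 0; 0.43 38 0 44 0; 0.43 38 0 42 0; 0.43 0 0 0 0; 0.43 0 -40 0 0; 0.43 0 -40 0 0; 0.43 0 40 0 0; 0.43 0 40 0 0; 0.43 0 -40 0 0; 0.43 0 -40 0 0; 0.43 0 40 0 0; 0.43 0 40 0 0; 0.43 0 0 0 0"

```text
t: 58.18
tcp_pos: [627.9, 199.8, 277.1]
eef_rot: [[0.894, -0.124, -0.43], [0.437, 0.036, 0.899], [-0.096, -0.992, 0.086]]
wrist_force: [-0.3, -0.1, 0.9]
width: 49.9
```

```bash
cat >> h.py <<'E'
def lidbar():
    c=cap('scene'); W=cloud(c); d=(W[...,:2]-[540,134.5])@[.928,.371]; l=(W[...,:2]-[540,134.5])@[-.371,.928]
    m=(d>92)&(d<125)&(abs(l)<17)&(W[...,2]>170)&(W[...,2]<205)
    print('bar',m.sum(),'s',np.round(np.nanpercentile(d[m],[10,50,90])),'l',np.round(np.nanpercentile(l[m],[5,50,95])),'z',np.round(np.nanpercentile(W[m][:,2],[10,50,90])))
E
python3 -c "
from h import *
go(638,173.5); lidbar()"
```

```text
tcp [627.9 199.8 277.1] zang 115.6 tool dx,dz [ -2.4 -28. ] tilt [-0.124  0.036]
bar 67 s [ 96. 105. 111.] l [-13.  -2.  13.] z [188. 192. 195.]
```

Emit:
apply_moves --moves "0.43 6 0 -36 3.5; 0.43 0 40 0 0; 0.43 0 20 0 0; 0.43 0 0 0 0"

```text
t: 58.72
tcp_pos: [647.2, 173.4, 224.7]
eef_rot: [[0.92, -0.108, -0.376], [0.382, 0.039, 0.923], [-0.085, -0.993, 0.077]]
wrist_force: [1.2, 0.5, 0.1]
width: 50.3
```

```bash
python3 -c "
from h import *
go(636.5,174)"
```

```text
tcp [647.2 173.4 224.7] zang 112.2 tool dx,dz [-9.6  4.6] tilt [-0.108  0.039]
```

Emit:
apply_moves --moves "0.43 -4 22 0.5 0; 0.43 0 20 0 0; 0.43 0 0 0 0"

```text
t: 59.1
tcp_pos: [641.5, 175.3, 187.7]
eef_rot: [[0.92, -0.1, -0.378], [0.383, 0.04, 0.923], [-0.077, -0.994, 0.075]]
wrist_force: [0.1, 0.4, 0.6]
width: 50.4
```

```bash
python3 -c "
from h import *
go(636.5,174)"
```

```text
tcp [641.5 175.3 187.7] zang 112.3 tool dx,dz [-5.2  0.7] tilt [-0.1   0.04]
```

Emit:
apply_moves --moves "0.43 -2.5 8 0 0; 0.43 -1 7 0 0; 0.43 0 0 0 0; 0.8 0 0 0 0; 0.8 0 0 0 0; 0.8 0 0 0 0; 0.8 0 0 0 0" --grip_force 15

```text
t: 59.98
tcp_pos: [638.5, 175.0, 175.2]
eef_rot: [[0.921, -0.096, -0.378], [0.383, 0.041, 0.923], [-0.073, -0.995, 0.074]]
wrist_force: [-0.3, 0.2, -0.3]
width: 30.1
```

```bash
python3 -c "
from h import *
go(540,134.5); lidbar()"
```

```text
tcp [638.5 175.  175.2] zang 112.3 tool dx,dz [-1.062e+02 -1.000e-01] tilt [-0.096  0.041]
bar 0 s nan l nan z nan
  return np.nanmean(a, axis, out=out, keepdims=keepdims)
```

Emit:
apply_moves --moves "0.8 -9.2 -2.4 0.2 0; 0.8 -9.2 -1.8 0.2 0; 0.8 -9.4 -0.8 0.1 0; 0.8 -9.4 -0.2 0.1 0; 0.8 -9.3 0.8 0 0; 0.8 -9.3 1.4 0 0; 0.8 -9 2.3 -0.1 0; 0.8 -9 3.2 -0.2 0; 0.8 0 0 0 0"

```text
t: 61.15
tcp_pos: [564.5, 145.2, 176.7]
eef_rot: [[0.921, -0.096, -0.378], [0.383, 0.041, 0.923], [-0.073, -0.995, 0.075]]
wrist_force: [1.2, 1.8, -2.5]
width: 29.7
```

```bash
python3 -c "
from h import *
go(540,134.5); st()"
```

```text
tcp [564.5 145.2 176.7] zang 112.3 tool dx,dz [-26.6  -0.6] tilt [-0.096  0.041]
t 61.15 tcp [564.5 145.2 176.7] w 29.7 F [ 1.2  1.8 -2.5]
[[ 0.921 -0.096 -0.378]
 [ 0.383  0.041  0.923]
 [-0.073 -0.995  0.075]]
```

Emit:
apply_moves --moves "0.8 -8.4 5.2 -0.3 0; 0.8 -7.6 5.3 -0.4 0; 0.8 -7.2 5.9 -0.4 0; 0.8 -6.5 6.3 -0.4 0; 0.8 -6 6.8 -0.5 0; 0.8 -5.2 7.3 -0.5 0; 0.8 0 0 0 0"

```text
t: 62.02
tcp_pos: [521.4, 127.9, 142.0]
eef_rot: [[0.921, -0.096, -0.378], [0.384, 0.042, 0.923], [-0.073, -0.994, 0.075]]
wrist_force: [0.4, 1.3, -1.2]
width: 29.7
```

```bash
python3 -c "
from h import *
o=st(); p=o['tcp_pos'][:2]-[638.5,175]; print(p@[.928,.371],p@[-.371,.928],o['tcp_pos'][2]-175.2)"
```

```text
t 62.02 tcp [521.4 127.9 142. ] w 29.7 F [ 0.4  1.3 -1.2]
[[ 0.921 -0.096 -0.378]
 [ 0.384  0.042  0.923]
 [-0.073 -0.994  0.075]]
-126.20556284198082 -0.2887892070714745 -33.218847027866076
```

Emit:
apply_moves --moves "0.8 -4.7 8.1 -0.5 0; 0.8 -4 8.4 -0.6 0; 0.8 -3.2 8.6 -0.6 0; 0.8 -2.3 8.8 -0.6 0; 0.8 0 0 0 0"

```text
t: 62.65
tcp_pos: [504.8, 121.2, 106.3]
eef_rot: [[0.921, -0.097, -0.378], [0.384, 0.042, 0.923], [-0.073, -0.994, 0.075]]
wrist_force: [0.5, 0.4, -0.7]
width: 29.9
```

```bash
python3 -c "
from h import *
o=st(); p=o['tcp_pos'][:2]-[638.5,175]; print(p@[.928,.371],p@[-.371,.928],o['tcp_pos'][2]-175.2)"
```

```text
t 62.65 tcp [504.8 121.2 106.3] w 29.9 F [ 0.5  0.4 -0.7]
[[ 0.921 -0.097 -0.378]
 [ 0.384  0.042  0.923]
 [-0.073 -0.994  0.075]]
-144.0400544133976 -0.3243537659461959 -68.87789151275612
```

Emit:
apply_moves --moves "0.8 -1 5 -0.3 0; 0.8 0 3 0 0; 0.8 0 0.5 0 0; 0.8 0 0 0 0; 0.5 0 0 0 0; 0.5 0 0 0 0; 0.5 0 0 0 0; 0.5 0 -25 0 0; 0.5 0 -45 0 0; 1 -40 -40 -50 0; 1 0 -30 -60 0; 1 0 0 -50 0; 1 0 0 0 0; 1 0 0 0 0; 1 0 0 0 0; 1 0 0 0 0"

```text
t: 64.65
tcp_pos: [542.5, -35.1, 223.8]
eef_rot: [[0.919, -0.095, -0.382], [0.387, 0.04, 0.921], [-0.072, -0.995, 0.073]]
wrist_force: [0.2, -0.3, -0.3]
width: 0.4
```

```bash
python3 -c "
from h import *
o=st(); catchpts('top'); c=cap('scene'); cv2.imwrite('pics/s4.png',cv2.resize(c['pixels'][120:240,270:420],None,fx=5,fy=5,interpolation=2)); inbowl(); go(540-.928*62,134.5-.371*62)"
```

```text
t 64.65 tcp [542.5 -35.1 223.8] w 0.4 F [ 0.2 -0.3 -0.3]
[[ 0.919 -0.095 -0.382]
 [ 0.387  0.04   0.921]
 [-0.072 -0.995  0.073]]
top -114 [78. 79. 82.] 6
top -108 [80. 83. 85.] 8
top -102 [85. 87. 88.] 10
top -96 [88. 91. 93.] 9
top -90 [92. 94. 95.] 9
top -84 [ 96.  97. 101.] 10
top -78 [105. 110. 112.] 10
top -72 [115. 116. 118.] 9
top -66 [78. 82. 86.] 7
top -60 [89. 91. 93.] 10
top -54 [89. 91. 93.] 9
bowl 0 
[ 438. -162.   48.   44.   57.]
[ 537. -158.   19.   13.   -5.]
[ 439. -333.   21.   12.  -50.]
[ 613. -164.   19.   12.   -5.]
tcp [542.7 -35.4 223.9] zang 112.5 tool dx,dz [  1.5 158.3] tilt [-0.094  0.039]
```

View pics/s4.png

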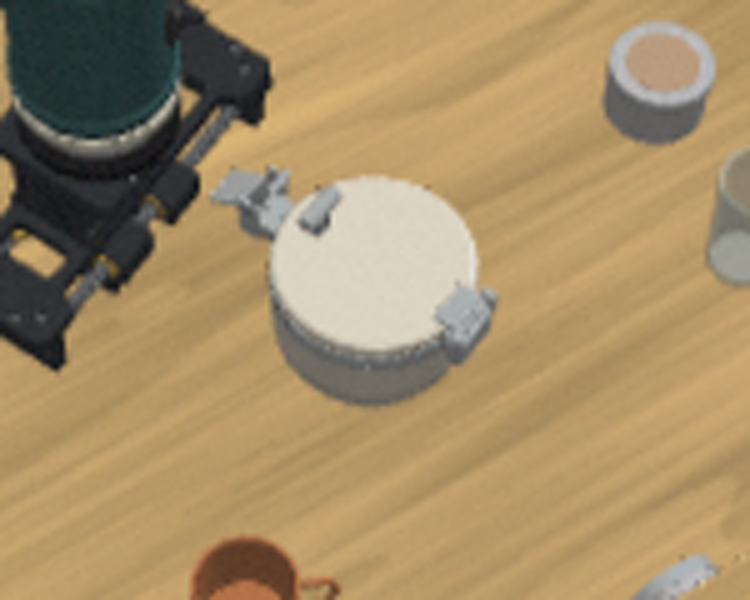

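Emit:
apply_moves --moves "1 3 0 50 0; 1 3 0 50 0; 1 3 0 50 0; 1 0 40 0 0; 1 0 35 0 0; 1 0 0 0 0"

```text
t: 65.55
tcp_pos: [485.7, 115.8, 159.7]
eef_rot: [[0.918, -0.09, -0.385], [0.39, 0.04, 0.92], [-0.068, -0.995, 0.072]]
wrist_force: [-0.1, -0.1, 0.0]
width: 0.4
```

```bash
python3 -c "
from h import *
go(540-.928*62,134.5-.371*62)"
```

```text
tcp [485.7 115.8 159.7] zang 112.7 tool dx,dz [-4.6 -2.7] tilt [-0.09  0.04]
```

Emit:
apply_moves --moves "1 -1 20 -6 0; 1 0 12 0 0; 1 0 0 0 0"

```text
t: 65.92
tcp_pos: [487.0, 111.7, 130.7]
eef_rot: [[0.919, -0.085, -0.386], [0.39, 0.041, 0.92], [-0.062, -0.996, 0.071]]
wrist_force: [-0.2, 0.5, 0.4]
width: 0.8
```

```bash
python3 -c "
from h import *
go(540-.928*62,134.5-.371*62)"
```

```text
tcp [487.  111.7 130.7] zang 112.7 tool dx,dz [-4.2  1.6] tilt [-0.085  0.041]
```

Emit:
apply_moves --moves "1 -3 7 1 0; 1 0 6 0 0; 1 0 6 0 0; 1 0 5 0 0; 1 0 4 0 0; 1 0 0 0 0"

```text
t: 66.68
tcp_pos: [490.3, 114.5, 113.8]
eef_rot: [[0.92, -0.067, -0.386], [0.39, 0.045, 0.92], [-0.044, -0.997, 0.067]]
wrist_force: [-4.1, -1.0, 2.3]
width: 0.7
```

```bash
python3 -c "
from h import *
go(540-.928*62,134.5-.371*62); catchpts('scene')"
```

```text
tcp [490.3 114.5 113.8] zang 112.8 tool dx,dz [-8.4  0.2] tilt [-0.067  0.045]
scene -108 [89. 91. 91.] 3
scene -102 [91. 92. 93.] 4
scene -96 [89. 90. 93.] 3
scene -90 [95. 97. 99.] 4
scene -66 [ 89. 482. 482.] 5
scene -60 [ 91. 485. 487.] 13
scene -54 [173. 489. 490.] 12
```

Emit:
apply_moves --moves "1 -7 1 0 0; 1 -4 5 0 0; 1 -2 5 0 0; 1 -1 3 0 0; 1 0 0 0 0"

```text
t: 67.35
tcp_pos: [490.7, 114.5, 113.8]
eef_rot: [[0.922, -0.036, -0.386], [0.388, 0.055, 0.92], [-0.012, -0.998, 0.065]]
wrist_force: [-4.5, -1.4, 2.0]
width: 0.5
```

```bash
python3 -c "
from h import *
go(540-.928*62,134.5-.371*62); catchpts('scene')"
```

```text
tcp [490.7 114.5 113.8] zang 112.8 tool dx,dz [-8.8  0.4] tilt [-0.036  0.055]
scene -114 [89. 90. 90.] 3
scene -102 [90. 91. 91.] 4
scene -96 [91. 94. 96.] 4
scene -72 [ 82. 484. 486.] 10
scene -66 [ 87. 488. 490.] 15
scene -60 [ 93. 492. 492.] 18
scene -54 [491. 493. 494.] 16
```

```bash
python3 -c "
from h import *
c=cap('wrist'); a=cv2.resize(c['pixels'][150:400,220:420],None,fx=2,fy=2,interpolation=2)
c=cap('scene'); b=cv2.resize(c['pixels'][110:230,290:386],(400,500),interpolation=2); cv2.imwrite('pics/x5.png',np.hstack([a,b]))
W=cloud(c)
print(c['pixels'].shape)"
```

```text
(400, 640, 3)
```

View pics/x5.png

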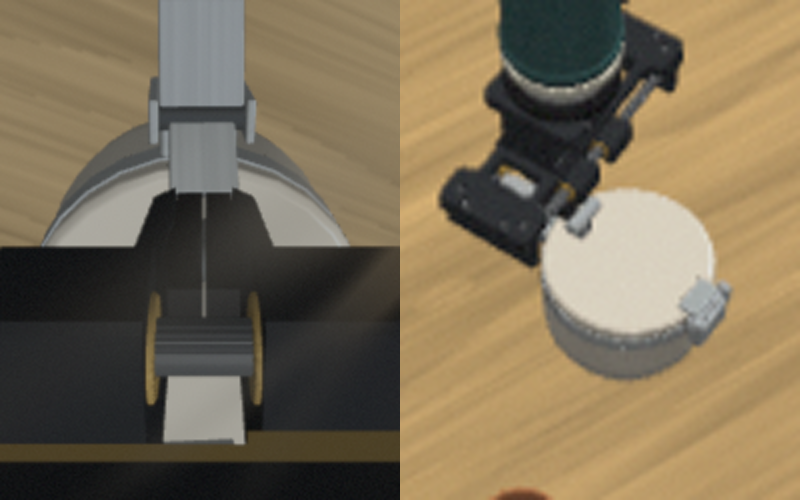

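Emit:
apply_moves --moves "1 0 -12 0 0; 1 0 -20 0 0; 1 -14 -5 0 0; 1 0 0 0 0"

```text
t: 68.0
tcp_pos: [478.9, 106.8, 151.1]
eef_rot: [[0.922, -0.035, -0.386], [0.387, 0.056, 0.92], [-0.01, -0.998, 0.065]]
wrist_force: [0.2, 0.3, -0.5]
width: 0.5
```

```bash
python3 -c "
from h import *
go(540-.928*70,134.5-.371*70); catchpts('scene')"
```

```text
tcp [478.9 106.8 151.1] zang 112.8 tool dx,dz [-2.9  3.1] tilt [-0.035  0.056]
scene -96 [90. 91. 93.] 5
scene -90 [ 92.  94. 522.] 11
scene -84 [ 98. 102. 523.] 11
scene -78 [ 81. 103. 527.] 23
scene -72 [ 84. 115. 530.] 36
scene -66 [ 87. 531. 532.] 28
scene -60 [ 94. 530. 532.] 30
scene -54 [229. 530. 532.] 27
```

Emit:
apply_moves --moves "1 -3 18 1 0; 1 -2 8 0 0; 1 0 0 0 0"

```text
t: 68.42
tcp_pos: [471.5, 107.3, 121.3]
eef_rot: [[0.922, -0.037, -0.386], [0.387, 0.055, 0.92], [-0.013, -0.998, 0.066]]
wrist_force: [-0.6, -0.4, 0.3]
width: 0.3
```

```bash
python3 -c "
from h import *
go(540-.928*70,134.5-.371*70)"
```

```text
tcp [471.5 107.3 121.3] zang 112.7 tool dx,dz [ 3.7 -0.2] tilt [-0.037  0.055]
```

Emit:
apply_moves --moves "1 3 6 0 0; 1 1 10 0 0; 1 1 10 0 0; 1 0 0 0 0"

```text
t: 68.92
tcp_pos: [482.8, 112.5, 98.3]
eef_rot: [[0.922, -0.023, -0.386], [0.387, 0.058, 0.92], [0.001, -0.998, 0.063]]
wrist_force: [-0.2, 0.0, 0.0]
width: 0.4
```

```bash
python3 -c "
from h import *
go(540-.928*70,134.5-.371*70);catchpts('scene')"
```

```text
tcp [482.8 112.5  98.3] zang 112.7 tool dx,dz [-8.6 -0.6] tilt [-0.023  0.058]
scene -108 [105. 106. 107.] 3
scene -102 [104. 107. 109.] 5
scene -96 [102. 103. 104.] 5
scene -90 [103. 104. 250.] 4
scene -84 [469. 470. 473.] 8
scene -78 [474. 475. 475.] 11
scene -72 [475. 477. 477.] 13
scene -66 [476. 478. 479.] 16
scene -60 [477. 478. 480.] 19
scene -54 [ 99. 477. 479.] 30
```

Catch snapped (thumb up at ~107). Retreat upward, then sideways, and check.

Emit:
apply_moves --moves "1 0 -15 0 0; 1 0 -40 0 0; 1 0 -50 0 0; 1 -20 0 -60 0; 1 -20 0 -60 0; 1 -20 0 -60 0; 1 0 0 0 0; 1 0 0 0 0; 1 0 0 0 0; 1 0 0 0 0"

```text
t: 70.22
tcp_pos: [499.7, -83.3, 204.0]
eef_rot: [[0.92, -0.018, -0.391], [0.392, 0.056, 0.918], [0.005, -0.998, 0.059]]
wrist_force: [0.2, -0.5, -0.1]
width: 0.5
```

```bash
python3 -c "
from h import *
catchpts('top'); inbowl(); st()
c=cap('scene'); b=c['pixels'][90:330,150:450]; cv2.imwrite('pics/x6.png',cv2.resize(b,None,fx=2.5,fy=2.5,interpolation=2))"
```

```text
top -114 [112. 115. 117.] 6
top -108 [109. 112. 112.] 9
top -102 [107. 108. 109.] 10
top -96 [104. 105. 107.] 10
top -90 [ 98. 102. 103.] 8
top -84 [ 95. 100. 100.] 10
top -78 [96. 99. 99.] 9
top -72 [96. 97. 98.] 9
top -66 [95. 96. 99.] 9
top -60 [93. 95. 97.] 9
top -54 [91. 93. 94.] 9
bowl 0 
[ 438. -162.   48.   44.   57.]
[ 537. -158.   19.   13.   -5.]
[ 439. -333.   20.   12.  -50.]
[ 613. -164.   19.   12.   -5.]
t 70.33 tcp [499.7 -83.4 203.9] w 0.5 F [-0.4 -0.5  0.3]
[[ 0.92  -0.019 -0.391]
 [ 0.392  0.056  0.918]
 [ 0.005 -0.998  0.059]]
```

View pics/x6.png

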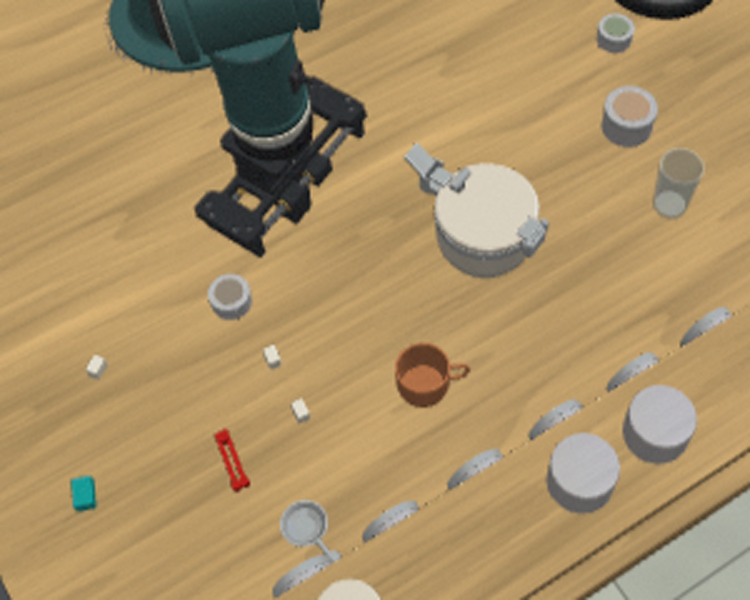

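The picture shows the lid shut and the catch over its edge, with the thumb plate standing up at about (425,160). The three halves are still out at (96,365), (272,355) and (300,409). The bystanders have not moved. I am handing in.

```bash
python3 -c "
from h import *
print(ctrl.sign_off())"
```

```text
the job is handed in; nothing more can be done
None
```

The job is done and handed in at about 70 s of the 210 s allowed. I pressed the catch open, swung the lid back, put the five whole lumps in the bowl, closed the lid and snapped the catch shut.

- **Lumps:** I found five whole lumps on the worktop and all five went in; no sixth turned up in either camera view. One was knocked aside during the run, so I measured it again before picking it up.
- **Left alone:** All three broken halves stayed within about 1 mm of where they were. The turquoise look-alike was not touched, and the other things on the worktop looked unmoved in the last picture. I measured only one of them, the small tin between the lumps, which had not moved.
- **Last checks:** The lid is down on the rim. The thumb plate stands up at 105–115 mm and the hook arm lies level at about 96 mm over the lid's edge. Nothing is touching the bowl.
- **What went wrong:** My first press on the hook slid past its tip and ended up between the hook and the lid's bar, at about 5 N, and the catch sprang back open. I backed off and pressed again closer to the pivot, and it snapped shut. The tool also slowly tilted, up to about 8 degrees, during the lump moves; every grasp and placement still worked.

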